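Take the depth of a worn slide rail's groove

TASK

Lift the depth gauge out of its wooden stand and press its sprung pin into the groove of the clamped slide rail, gently, at 10 to 20 N, until its foot sits flat on the rail; keep it there for a second so that the drag pointer takes the reading. Then put the gauge back upright in its stand, all the way down, and let go, with the reading still on its scale. Leave the things around alone. The pin must never be pushed right in on solid metal, for that spoils the reading.

Things in the scene. Friction and masses are not known exactly. Their poses are not given: they have to be found in the camera images.
- gauge: Hand depth gauge, 200 to 325 g: flat steel foot 30 x 56 x 8 mm (x, y, z) under an upright square grey column 24 x 24 mm, from 8 to 92 mm above the foot's underside, round cap 5 mm high on top. A steel pin 5 mm thick, round-tipped, sticks 20 mm down out of the foot's centre. Origin: centre of the foot's flat underside; z up; scale on its -x face. More than 25 N on the rail is too much.
- gauge_grip (a point): Middle of the column where it is best gripped, 72 mm above the foot's underside; grip across the column's y faces (24 mm apart). The pointer sits on the -x face, 30 to 53 mm above the underside, and sticks out 7 mm.
- gauge_probe (a joint): How far the sprung pin is pushed into the foot, m: 0 = fully out (20 mm long), 0.020 = right in, flush. Spring: 1.5 N at 0, 7.5 N at 0.020. With the foot flat over the groove it reads 0.020 minus the groove's depth.
- gauge_pointer (a joint): Drag pointer on the gauge's scale, m: pushed up by the pin's collar, it stays (friction about 0.5 N) at the largest value gauge_probe has had. It starts at 0 to 0.003 and cannot be set back. A spoilt reading is one above 0.0155.
- collar_top (a point): Top of the small collar that goes with the pin, in the slot on the column's -x face.
- pointer_underside (a point): Underside of the drag pointer, which the collar pushes up; it meets collar_top when the pointer rides on the collar.
- fixture: Grey holding fixture fixed to the bench, base 170 x 136 x 14 mm (x, y, z), with an upright end plate near each x end (12 mm thick, top 40 mm high, inner faces 114 mm apart) and a clamp screw outside each. The slide rail is clamped between the end plates. Origin: middle of the base's underside, on the bench.
- rail_nominal (a point): On the flat top of the bright metal rail (112 mm long in fixture x, 90 mm wide in y), 46 mm over the bench, above the fixture's origin; fixed to the fixture, not to the rail. One groove 8 mm wide runs the rail's whole length along x, midway across it, 7 to 13 mm deep (unknown). The rail is clamped up to 10 mm to either side, so the groove is at fixture y -10 to 10 mm.
- stand: Wooden stand for the gauge, fixed to the bench, 66 x 92 mm and 34 mm high (x, y, z), with an 18 mm square hole through its middle for the pin and a rim 5 mm high around a seat of 38 x 64 mm for the foot (4 mm of room on every side). Origin: middle of the underside.
- stand_seat (a point): Centre of the stand's seat, 34 mm above the bench, where the gauge's origin stands when put away with the gauge's axes along the stand's.
- black_tape: Part-used roll of black tape, 66 mm across, 19 mm high; bystander, to be left alone.
- small_tin: Small open paint tin, 71 mm across, 66 mm high; bystander, to be left alone.
- thinner_jar: Jar with a tin lid, 62 mm across, 78 mm high; bystander, to be left alone.
Things that resemble listed ones, but are neither listed nor needed, are in the scene too. There is more than one size of the gauge; the job needs the largest. Several things look just like the stand: the one meant starts nearest to the robot's base.

How it is judged:
By the outcome, as a careful person would: the job done as asked, in the order asked, and still so for the second after the job is handed in, with the robot touching nothing.
It also fails if it takes over 61 s, if anything falls off the work surface, if the arm or the gripper's body presses on something with over 40 N, if the wrist force passes 120 N, or if a joint passes its speed limit or range.

ROBOT

A 6-joint arm with a two-finger parallel gripper is mounted at the origin on a cart in front of the work surface, level with it; the furniture and walls round the work are solid. World frame = base frame: x ahead of the robot, y to its left, z up, the work surface at z = 0. Lengths are in mm, angles in rad, forces in N, time in s.
With the tool pointing down it reaches from about 350 to 975 mm from the base axis. Payload 7.1 kg.
Tool frame: the origin (TCP) lies at the very end of the fingers, on their centre line; the grasp point (between the pads) lies ctrl.hold_point_z behind it (ctrl.hold_point_z is the distance from the TCP to the grasp point, in mm); z points along the fingers, y is the line along which they close (so a half turn about z gives the same grasp; the last joint's range is limited). The gripper opens to 88 mm and grips with 3 to 60 N. Pads are 20 mm wide; open, the fingers measure 115 mm over their backs; the gripper's body (75 mm by 178 mm) begins 61 mm behind the grasp point.
Start: joints at [-1.332, 0.423, 1.63, -0, 1.089, -0.019], TCP at [159.365, -604.324, 222.675] pointing down, gripper open.
Joint ranges: [-3, 3], [-0.9, 2.11], [0.09, 2.58], [-1.31, 4.45], [0.11, 2.69], [-2.54, 2.54]. Speed limits (rad/s): [2.39, 2.39, 3.01, 3.14, 3.14, 3.14].

INTERFACE

Orientations are given as a rotation vector (axis times angle).
In Python, from workcell import ctrl gives the robot as it stands. The module is installed in compiled form; this text tells all that it offers.
- The arm moves only by the shell command python3 -m creep 'ROWS'. ROWS is JSON, a list of rows, each an object with "translation": the shift along the tool's x, y, z in mm, a list of three; "angular": the turn, a rotation vector about the tool's x, y, z in rad, a list of three; "jaw": the opening, from 0 (shut) to 1 (fully open). A call has exactly 8 rows; each row is the pose to reach, as a shift and turn from the pose commanded when the call began, along the tool's axes at that moment; what a row does not reach only later rows make up. A row lasts 1/8 s, in which the tool goes at most 62.5 mm and 10.7 degrees, less where a joint would pass 70% of its speed; a pose out of reach is approached as far as the arm can. A call with a gripper value outside its range is refused whole. The fingers move at their own pace and stop on an object; the grip force is fixed at half the most. Time passes only in rows, so rows that repeat a pose let the fingers close, or fill a call up. It gives the time, the measured TCP pose, the force, the opening and the grip force at its end, in the units of the state.
- ctrl.get_obs(): the state, without advancing time (a new reading comes with each control period).
- ctrl.get_image(name): name is "scene" or "top" or "wrist"; returns the picture (420x560x3 uint8, red, green, blue); there is no depth.
- ctrl.camera_info(name): a dict with "camera_matrix" (3x3 intrinsics, pixels), "world_from_camera" (4x4, takes a point from camera to world coordinates). Camera axes: x right, y up, looking along -z (the intrinsics and any distortion apply to the point x, -y, -z); pixel columns grow to the right and rows downward; lengths in mm; the calibration is good to about 2 mm. A picture is of the moment at which its call begins: read the wrist's pose just before it. camera_info takes no time and is no camera call; for the wrist camera it gives the pose at the moment of the call.
- ctrl.close_job(): hands the job in; it is judged then, once.
Trained networks look in the newest picture that a camera, given by its name, has taken for a name from the list of things; names that differ only in an ending like _2 or _b are one class to them, and where a whole thing is asked for, a point or a joint stands for the part that bears it (a point fixed in the world has none). Each returns a list of dicts, best first, with "score" (0 to 1); they miss things now and then, are a little off and sometimes report something else, mostly with a low value. They report only what shows in the picture. A call takes as long as a camera call. They do not tell look-alikes from the thing itself.
- ctrl.look_for(camera, label): "rect" ([left, top, right, bottom] in pixels, round what is visible of it).
The state is a dict: "t": time; "qpos": joint angles; "qvel": joint speeds; "joint_torque": joint torques, N m; "ee_pos": TCP position; "orientation": TCP orientation; "ft_force": force on the tool from outside, world axes, zero at the start; "moment": the same for the moment, N m; "width": finger opening in mm; "grasp_force": force on a finger pad.
Only numpy, scipy, OpenCV 4.12 (cv2) and the standard library are available. Lean on these libraries where they do the work, as an engineer would, in place of code of your own. Each camera call takes 0.05 s, during which the arm holds its last target. There are 200 camera calls.

## Working session

There is one attempt and no reset: what is moved stays moved. The work goes in short steps, Python scripts to look and compute and a shell command to move; the robot and the scene stay as the last step left them, time stands still between calls to the robot, and variables do not carry over. Pictures are saved under pics/ and viewed, at most 10 in all, crops included, and the job is handed in when it is done.

```bash
mkdir -p pics
cat > h.py <<'E'
import numpy as np,cv2
from workcell import ctrl
from scipy.spatial.transform import Rotation as R
def snap(cam,f=None):
    im=ctrl.get_image(cam)
    if f: cv2.imwrite('pics/'+f,im[:,:,::-1])
    return im
def ray(cam,u,v,z,info=None):
    i=info or ctrl.camera_info(cam);K=np.array(i['camera_matrix']);T=np.array(i['world_from_camera'])
    d=np.linalg.inv(K)@[u,v,1];d=T[:3,:3]@[d[0],-d[1],-d[2]];o=T[:3,3]
    return o+d*(z-o[2])/d[2]
def proj(cam,p,info=None):
    i=info or ctrl.camera_info(cam);K=np.array(i['camera_matrix']);T=np.array(i['world_from_camera'])
    c=T[:3,:3].T@(np.array(p)-T[:3,3]);q=K@[c[0],-c[1],-c[2]];return q[:2]/q[2]
E
python3 - <<'E'
from h import *
print(ctrl.hold_point_z,{k:np.round(v,3) for k,v in ctrl.get_obs().items()})
for c in('top','scene'):
    snap(c,c+'1.png'); i=ctrl.camera_info(c);print(c,{k:np.round(v,2).tolist() for k,v in i.items()})
    for l in('gauge','fixture','stand'):
        for d in ctrl.look_for(c,l): print(l,np.round(d['rect']).tolist(),round(d['score'],2))
E
```

```text
18.700000000000003 {'t': np.float64(0.0), 'qpos': array([-1.332,  0.424,  1.631,  0.   ,  1.089, -0.019]), 'qvel': array([-0.001,  0.001, -0.001,  0.   , -0.001, -0.   ]), 'joint_torque': array([ 1.0000e-03, -5.4462e+01, -2.7367e+01,  6.5000e-02,  2.3000e-02,
       -0.0000e+00]), 'ee_pos': array([ 159.198, -603.809,  221.913]), 'orientation': array([-3.114, -0.404,  0.   ]), 'ft_force': array([ 0.072, -0.183, -0.258]), 'moment': array([0.061, 0.021, 0.032]), 'grasp_force': np.float64(0.0), 'width': np.float64(87.827)}
top {'camera_matrix': [[507.11, 0.0, 280.63], [0.0, 507.11, 208.95], [0.0, 0.0, 1.0]], 'world_from_camera': [[-0.02, 1.0, -0.08, 429.84], [-1.0, -0.02, 0.0, -128.44], [-0.0, 0.08, 1.0, 1680.84], [0.0, 0.0, 0.0, 1.0]]}
gauge [246.0, 223.0, 268.0, 233.0] 0.68
gauge [290.0, 205.0, 309.0, 221.0] 0.65
gauge [289.0, 252.0, 307.0, 263.0] 0.44
fixture [167.0, 196.0, 221.0, 252.0] 0.64
stand [286.0, 204.0, 319.0, 222.0] 0.79
stand [432.0, 216.0, 465.0, 244.0] 0.75
stand [292.0, 206.0, 309.0, 217.0] 0.49
scene {'camera_matrix': [[468.54, 0.0, 282.53], [0.0, 468.54, 206.4], [0.0, 0.0, 1.0]], 'world_from_camera': [[0.7, 0.51, -0.5, -349.72], [-0.71, 0.49, -0.5, -1084.99], [-0.0, 0.71, 0.71, 1402.99], [0.0, 0.0, 0.0, 1.0]]}
stand [354.0, 296.0, 384.0, 321.0] 0.63
```

View pics/top1.png

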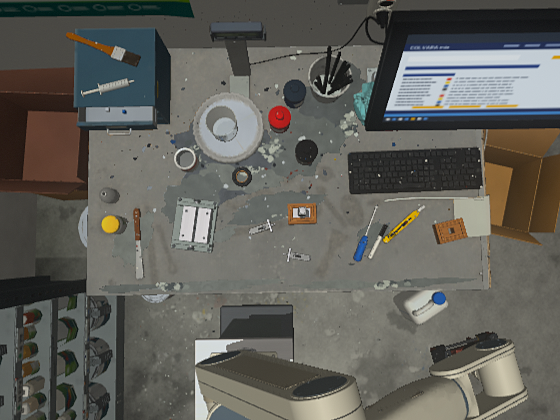

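View pics/scene1.png

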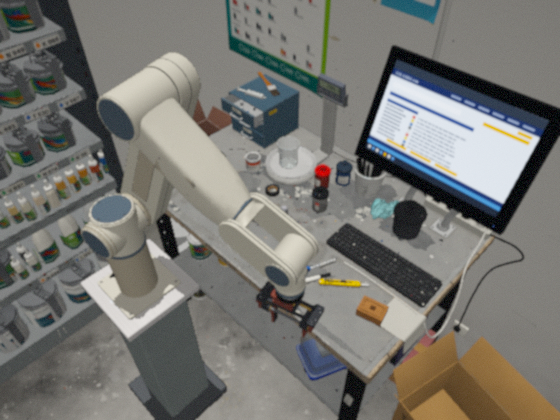

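Top view: a gauge stands in the wooden stand at (302,213). Two smaller look-alike gauges lie at (260,228) and (298,256). An empty stand look-alike is at (450,231), and the fixture with its rail is at (194,224). I'll take a close crop and coordinates.

Run:
```python
from h import *
im=cv2.imread('pics/top1.png')
a=cv2.resize(im[190:280,150:330],None,fx=4.4,fy=4.4,interpolation=cv2.INTER_CUBIC);cv2.imwrite('pics/crop.png',a)
for n,u,v,z in(('stand',302,213,36),('stand2',450,231,34),('fix',194,224,46),('g2',260,228,10),('g3',298,256,10),('tape',242,176,10)):
    p=ray('top',u,v,z);print(n,p.round(),np.hypot(*p[:2]).round())
i=ctrl.camera_info('wrist');print({k:np.round(v,3).tolist() for k,v in i.items()})
o=ctrl.get_obs();T=np.eye(4);T[:3,:3]=R.from_rotvec(o['orientation']).as_matrix();T[:3,3]=o['ee_pos']
print((np.linalg.inv(T)@np.array(i['world_from_camera'])).round(3), T.round(3))
```

```text
stand [ 555. -198.   36.] 589.0
stand2 [ 488. -677.   34.] 835.0
fix [524. 152.  46.] 545.0
g2 [509. -60.  10.] 513.0
g3 [ 415. -183.   10.] 454.0
tape [683.  -2.  10.] 683.0
{'camera_matrix': [[315.452, 0.0, 285.282], [0.0, 315.452, 209.212], [0.0, 0.0, 1.0]], 'world_from_camera': [[0.256, 0.934, 0.248, 227.952], [-0.967, 0.247, 0.067, -586.9], [0.001, -0.257, 0.966, 384.912], [0.0, 0.0, 0.0, 1.0]]}
[[ 1.00000e-03  9.66000e-01  2.57000e-01  7.07470e+01]
 [ 1.00000e+00 -1.00000e-03 -1.00000e-03  6.82000e-01]
 [-1.00000e-03  2.57000e-01 -9.66000e-01 -1.62363e+02]
 [ 0.00000e+00  0.00000e+00  0.00000e+00  1.00000e+00]] [[ 9.67000e-01  2.55000e-01 -0.00000e+00  1.59357e+02]
 [ 2.55000e-01 -9.67000e-01  0.00000e+00 -6.04241e+02]
 [-0.00000e+00 -0.00000e+00 -1.00000e+00  2.22550e+02]
 [ 0.00000e+00  0.00000e+00  0.00000e+00  1.00000e+00]]
```

View pics/crop.png

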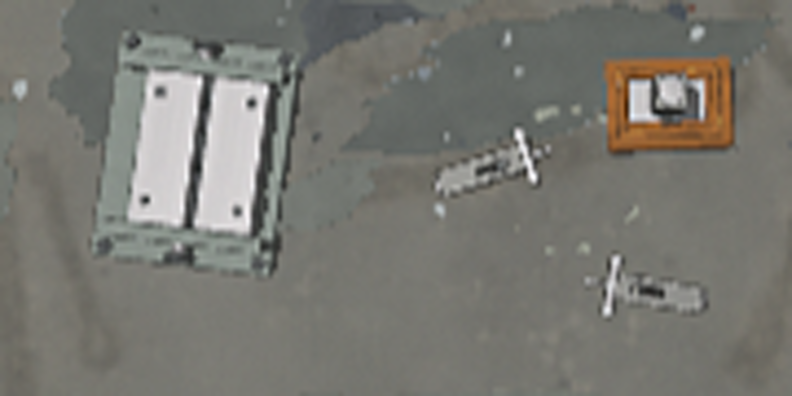

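Chosen: the upright gauge in the nearest stand (589 mm from base, against 835 mm for the other stand). The crop shows it upright with the pointer on the robot side, so yaw is about 0. The lying ones are smaller decoys. I'll move above it for a wrist look.

```bash
python3 -m creep '[{"translation":[40,-25,-4],"angular":[0,0,0.03],"jaw":1},{"translation":[95,-60,-8],"angular":[0,0,0.06],"jaw":1},{"translation":[148,-94,-12],"angular":[0,0,0.1],"jaw":1},{"translation":[200,-127,-16],"angular":[0,0,0.13],"jaw":1},{"translation":[252,-160,-20],"angular":[0,0,0.16],"jaw":1},{"translation":[304,-193,-24],"angular":[0,0,0.2],"jaw":1},{"translation":[356,-226,-28],"angular":[0,0,0.23],"jaw":1},{"translation":[400,-254,-32],"angular":[0,0,0.258],"jaw":1}]'
python3 - <<'E'
from h import *
i=ctrl.camera_info('wrist');snap('wrist','w1.png');print(ctrl.get_obs()['ee_pos'])
for l in('gauge','stand','gauge_grip','fixture'):
    for d in ctrl.look_for('wrist',l): print(l,np.round(d['rect']).tolist(),round(d['score'],2))
np.save('w1.npy',i,allow_pickle=True)
E
```

```text
t: 1.4
ee_pos: [482.8, -254.9, 255.1]
orientation: [3.141, -0.001, 0.001]
ft_force: [-0.3, -0.3, 0.2]
width: 87.8
grasp_force: 0.0
[ 486.31744357 -251.57497422  255.71748074]
gauge [205.0, 105.0, 257.0, 141.0] 0.84
gauge [198.0, 213.0, 263.0, 246.0] 0.74
gauge [101.0, 137.0, 171.0, 176.0] 0.57
stand [194.0, 94.0, 276.0, 154.0] 0.88
gauge_grip [202.0, 111.0, 255.0, 143.0] 0.75
gauge_grip [196.0, 209.0, 261.0, 245.0] 0.66
gauge_grip [101.0, 136.0, 165.0, 175.0] 0.61
fixture [0.0, 84.0, 25.0, 223.0] 0.85
fixture [194.0, 95.0, 276.0, 156.0] 0.31
```

View pics/w1.png

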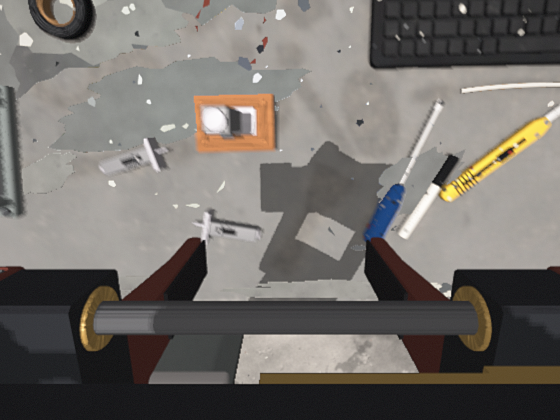

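Wrist view: the gauge stands in its stand at (233,122), the smaller look-alikes lie at (135,158) and (232,228), and the fixture is just in view at the left. I'll go straight above the gauge and lower for a precise fit.

```bash
python3 -m creep '[{"translation":[4,-20,20],"angular":[0,0,0],"jaw":1},{"translation":[8,-40,40],"angular":[0,0,0],"jaw":1},{"translation":[11,-55,60],"angular":[0,0,0],"jaw":1},{"translation":[11,-55,60],"angular":[0,0,0],"jaw":1},{"translation":[11,-55,60],"angular":[0,0,0],"jaw":1},{"translation":[11,-55,60],"angular":[0,0,0],"jaw":1},{"translation":[11,-55,60],"angular":[0,0,0],"jaw":1},{"translation":[11,-55,60],"angular":[0,0,0],"jaw":1}]'
python3 - <<'E'
from h import *
i=ctrl.camera_info('wrist');im=snap('wrist','w2.png');o=ctrl.get_obs();print(o['ee_pos'],o['orientation'])
np.save('w2.npy',i,allow_pickle=True)
hsv=cv2.cvtColor(im,cv2.COLOR_RGB2HSV)
m=cv2.inRange(hsv,(5,110,80),(18,255,255));m[230:]=0
n,l,s,_=cv2.connectedComponentsWithStats(m);k=1+s[1:,4].argmax();c,_=cv2.findContours((l==k).astype('uint8'),0,2)
pts=cv2.convexHull(c[0])[:,0]
w=np.array([ray('wrist',*p,39.,i)[:2] for p in pts],'float32');r=cv2.minAreaRect(w);print('rim top rect',r,s[k])
E
```

```text
t: 2.65
ee_pos: [492.5, -202.0, 195.0]
orientation: [3.141, -0.001, 0.001]
ft_force: [-0.7, -0.8, 0.3]
width: 87.6
grasp_force: 0.0
[ 492.49044409 -201.90150947  194.92632281] [ 3.14140946e+00 -5.02071251e-04  6.32564468e-04]
rim top rect ((555.30029296875, -197.06967163085938), (64.82877349853516, 90.01173400878906), 1.5499136447906494) [ 232   99   94   70 4153]
```

View pics/w2.png

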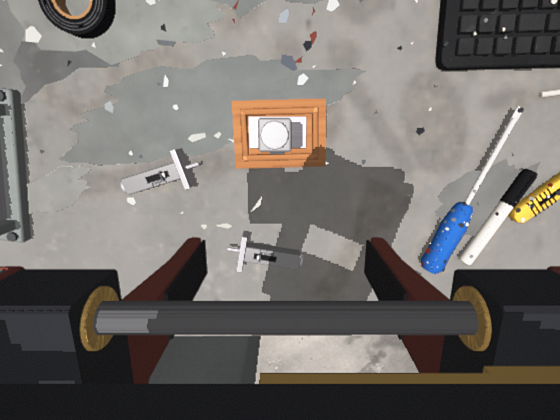

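Stand centre is at (555,-197), size about 65x90, yaw about 1.5°, all matching. Next, the cap centre and a zoom.

Run:
```python
from h import *
i=np.load('w2.npy',allow_pickle=True).item();im=cv2.imread('pics/w2.png')
cv2.imwrite('pics/c2.png',cv2.resize(im[90:180,220:340],None,fx=6.5,fy=6.5,interpolation=cv2.INTER_CUBIC))
for u,v,z in((274,134,131),(274,134,126)):print(ray('wrist',u,v,z,i).round(1))
```

```text
[ 557.6 -194.9  131. ]
[ 557.5 -194.7  126. ]
```

View pics/c2.png

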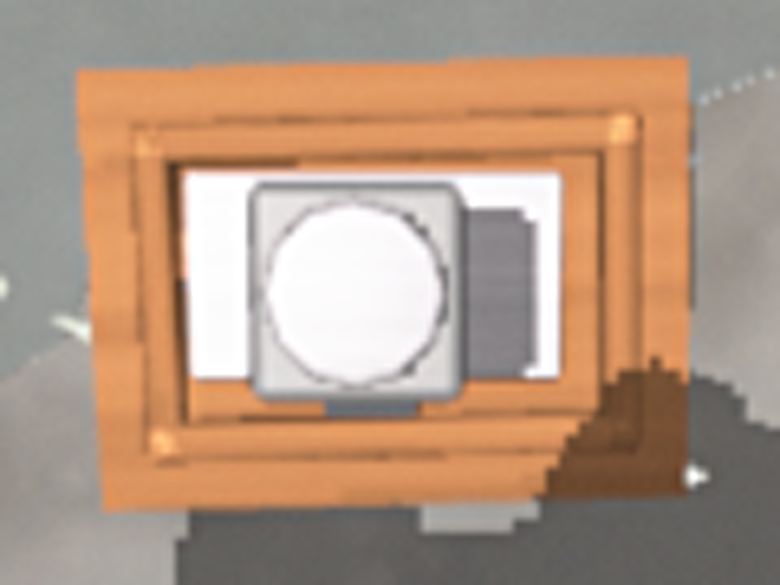

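Crop: the cap is centred, and the pointer is the dark tab at the bottom, on the robot side (-x). The foot sits in its seat with yaw about 0. I'll descend to grip height.

```bash
python3 -m creep '[{"translation":[32,-4,0],"angular":[0,0,0],"jaw":1},{"translation":[65,-7.5,0],"angular":[0,0,0],"jaw":1},{"translation":[65,-7.5,20],"angular":[0,0,0],"jaw":1},{"translation":[65,-7.5,55],"angular":[0,0,0],"jaw":1},{"translation":[65,-7.5,90],"angular":[0,0,0],"jaw":1},{"translation":[65,-7.5,107],"angular":[0,0,0],"jaw":1},{"translation":[65,-7.5,107],"angular":[0,0,0],"jaw":1},{"translation":[65,-7.5,107],"angular":[0,0,0],"jaw":1}]'
```

```text
t: 3.7
ee_pos: [558.3, -194.6, 88.8]
orientation: [3.141, -0.0, 0.003]
ft_force: [0.8, -0.1, 0.8]
width: 87.8
grasp_force: 0.0
```

```bash
python3 -m creep '[{"translation":[0,0,1],"angular":[0,0,0],"jaw":0.7},{"translation":[0,0,1],"angular":[0,0,0],"jaw":0.5},{"translation":[0,0,1],"angular":[0,0,0],"jaw":0.35},{"translation":[0,0,1],"angular":[0,0,0],"jaw":0.2},{"translation":[0,0,1],"angular":[0,0,0],"jaw":0.15},{"translation":[0,0,1],"angular":[0,0,0],"jaw":0.1},{"translation":[0,0,1],"angular":[0,0,0],"jaw":0.1},{"translation":[0,0,1],"angular":[0,0,0],"jaw":0.1}]'
```

```text
t: 4.7
ee_pos: [557.4, -194.2, 86.6]
orientation: [-3.142, 0.0, 0.0]
ft_force: [-0.5, -0.8, 0.2]
width: 23.6
grasp_force: 30.0
```

```bash
python3 -m creep '[{"translation":[0,0,-15],"angular":[0,0,0],"jaw":0.1},{"translation":[0,0,-40],"angular":[0,0,0],"jaw":0.1},{"translation":[0,0,-70],"angular":[0,0,0],"jaw":0.1},{"translation":[-6,-20,-95],"angular":[0,0,0],"jaw":0.1},{"translation":[-18,-65,-100],"angular":[0,0,0],"jaw":0.1},{"translation":[-30,-115,-100],"angular":[0,0,0],"jaw":0.1},{"translation":[-42,-165,-100],"angular":[0,0,0],"jaw":0.1},{"translation":[-55,-215,-100],"angular":[0,0,0],"jaw":0.1}]'
python3 -m creep '[{"translation":[-12,-45,0],"angular":[0,0,0],"jaw":0.1},{"translation":[-24,-85,0],"angular":[0,0,0],"jaw":0.1},{"translation":[-32,-115,0],"angular":[0,0,0],"jaw":0.1},{"translation":[-37,-131,0],"angular":[0,0,0],"jaw":0.1},{"translation":[-37,-131,0],"angular":[0,0,0],"jaw":0.1},{"translation":[-37,-131,0],"angular":[0,0,0],"jaw":0.1},{"translation":[-37,-131,0],"angular":[0,0,0],"jaw":0.1},{"translation":[-37,-131,0],"angular":[0,0,0],"jaw":0.1}]'
python3 - <<'E'
from h import *
i=ctrl.camera_info('wrist');im=snap('wrist','w3.png');o=ctrl.get_obs();print(o['ee_pos'],o['orientation'],o['width'],o['ft_force'])
np.save('w3.npy',i,allow_pickle=True)
E
```

```text
t: 5.7
ee_pos: [502.0, 22.2, 187.6]
orientation: [-3.141, 0.001, -0.001]
ft_force: [1.1, 0.9, -2.5]
width: 23.8
grasp_force: 30.0
t: 6.7
ee_pos: [465.7, 151.1, 186.6]
orientation: [3.142, -0.002, -0.0]
ft_force: [-0.6, -0.7, -2.8]
width: 24.3
grasp_force: 30.0
[465.6318517  151.21779768 186.63500592] [ 3.14151154e+00 -1.77649978e-03 -1.58628605e-04] 24.16207758483887 [-0.59422705 -0.24446652 -2.83438016]
```

View pics/w3.png

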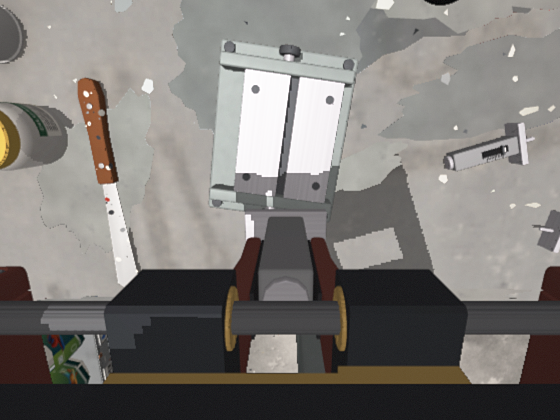

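Wrist view: the gauge is held and the foot's front edge is at (287,213). The rail lies between the end plates, with the groove running from (292,80) to (284,200). I'll fit the groove edges.

Run:
```python
from h import *
i=np.load('w3.npy',allow_pickle=True).item();g=cv2.cvtColor(cv2.imread('pics/w3.png'),cv2.COLOR_BGR2GRAY).astype(int)
L=[];Rr=[]
for v in range(85,165,3):
    row=g[v]; c=round(292-(v-80)*8/120); m=np.where(row[c-14:c+15]<170)[0]+c-14
    if v%12==1: print(v,row[c-10:c+11].tolist())
    L.append(ray('wrist',m.min()-.0,v+.5,46,i)[:2]);Rr.append(ray('wrist',m.max()+1.,v+.5,46,i)[:2])
L=np.array(L);Rr=np.array(Rr)
for e in(L,Rr,(L+Rr)/2):
    k=np.polyfit(e[:,0],e[:,1],1);print(k.round(4),np.std(np.polyval(k,e[:,0])-e[:,1]).round(2),'y at 524',np.polyval(k,524).round(2))
for u,v in((292,80),(284,200),(291,76),(283,192),(224,41),(356,66),(210,205)):print(u,v,ray('wrist',u,v,46,i).round(1))
for v in (213,216,220,224):print(v,g[v,240:262].tolist(),g[v,316:338].tolist())
print('foot l/r', [ray('wrist',u,216,134,i).round(1) for u in(246.5,328)])
```

```text
85 [251, 251, 251, 251, 251, 254, 255, 164, 60, 76, 124, 123, 122, 120, 118, 109, 164, 255, 254, 251, 251]
97 [251, 250, 250, 250, 252, 255, 250, 82, 69, 122, 124, 122, 121, 118, 114, 137, 230, 254, 251, 250, 250]
109 [250, 249, 250, 251, 255, 255, 139, 73, 123, 125, 123, 123, 122, 120, 118, 186, 255, 252, 250, 250, 249]
121 [249, 249, 249, 251, 255, 240, 80, 48, 78, 123, 123, 122, 120, 111, 165, 255, 252, 250, 249, 248, 249]
133 [248, 248, 250, 254, 255, 113, 49, 77, 123, 123, 122, 119, 116, 141, 228, 254, 250, 249, 248, 247, 249]
145 [248, 251, 254, 218, 77, 70, 119, 120, 119, 119, 115, 114, 178, 255, 250, 249, 248, 247, 248, 249, 247]
157 [249, 252, 249, 94, 67, 118, 121, 118, 118, 114, 111, 169, 254, 250, 248, 248, 246, 246, 248, 246, 246]
[-1.370000e-01  2.246419e+02] 0.27 y at 524 152.88
[-1.351000e-01  2.154076e+02] 0.27 y at 524 144.6
[-1.360000e-01  2.200247e+02] 0.2 y at 524 148.74
292 80 [575.9 144.2  46. ]
284 200 [465.5 151.5  46. ]
291 76 [579.3 145.1  46. ]
283 192 [473.5 152.4  46. ]
224 41 [607.6 203.5  46. ]
356 66 [587.5  87.5  46. ]
210 205 [460.4 224.7  46. ]
213
[... 225 characters left out ...]
, 176, 176, 188, 230, 248, 246, 245, 248, 242, 134, 122, 128, 126, 129, 128, 127, 128, 128, 129, 127] [127, 128, 128, 128, 127, 128, 128, 128, 129, 123, 94, 73, 100, 94, 86, 97, 98, 97, 98, 97, 98, 97]
220 [177, 178, 175, 175, 178, 215, 248, 246, 245, 246, 242, 192, 188, 177, 133, 131, 132, 132, 132, 132, 132, 133] [127, 129, 128, 127, 128, 129, 128, 127, 130, 123, 105, 96, 91, 88, 92, 97, 98, 96, 96, 98, 97, 98]
224 [175, 175, 175, 173, 171, 202, 249, 247, 245, 245, 245, 245, 248, 244, 140, 128, 135, 135, 134, 134, 134, 133] [131, 130, 130, 130, 130, 129, 131, 130, 129, 122, 99, 98, 98, 98, 98, 96, 98, 97, 97, 96, 97, 96]
foot l/r [array([474.5, 177.8, 134. ]), array([474.5, 120. , 134. ])]
```

Groove width is 8.2 mm as it should be, yaw is -7.75°, and the centre line is at y=148.7 at x=524. The camera puts the foot centre 1.1 mm lower in y than the TCP, so I'll aim for TCP y=149.8. First I'll hover with the pin tip about 16 mm over the rail.

```bash
python3 -m creep '[{"translation":[20,0.5,0],"angular":[0,0,0.04],"jaw":0.1},{"translation":[45,1,0],"angular":[0,0,0.09],"jaw":0.1},{"translation":[58.5,1.4,10],"angular":[0,0,0.135],"jaw":0.1},{"translation":[58.5,1.4,30],"angular":[0,0,0.135],"jaw":0.1},{"translation":[58.5,1.4,51],"angular":[0,0,0.135],"jaw":0.1},{"translation":[58.5,1.4,51],"angular":[0,0,0.135],"jaw":0.1},{"translation":[58.5,1.4,51],"angular":[0,0,0.135],"jaw":0.1},{"translation":[58.5,1.4,51],"angular":[0,0,0.135],"jaw":0.1}]'
```

```text
t: 7.75
ee_pos: [524.6, 150.5, 136.6]
orientation: [-3.134, 0.212, -0.002]
ft_force: [0.9, 0.6, -3.8]
width: 23.8
grasp_force: 30.0
```

Run:
```python
from h import *
import time
for _ in range(3):
    im=ctrl.get_image('wrist');o=ctrl.get_obs();i=ctrl.camera_info('wrist');print(o['ee_pos'].round(2),o['orientation'].round(4),o['ft_force'].round(2))
cv2.imwrite('pics/w4.png',im[:,:,::-1])
g=cv2.cvtColor(im,cv2.COLOR_RGB2GRAY).astype(int)
p=np.array([524,149.8,46]);print(proj('wrist',p,i))
for v in(100,120,140,160,170,180): print(v,g[v,262:310].tolist())
cv2.imwrite('pics/c4.png',cv2.resize(im[60:260,180:400,::-1],None,fx=3,fy=3))
```

```text
[524.55 150.49 136.58] [-3.1339e+00  2.1220e-01 -2.4000e-03] [-0.26  0.53 -2.8 ]
[524.47 150.49 136.51] [-3.1339e+00  2.1220e-01 -2.2000e-03] [ 1.12 -0.29 -2.19]
[524.35 150.47 136.35] [-3.134e+00  2.121e-01 -1.700e-03] [ 0.25  0.32 -2.06]
[285.3472304  214.12664069]
100 [157, 155, 156, 153, 153, 155, 155, 155, 156, 154, 154, 154, 155, 154, 155, 156, 157, 156, 154, 154, 154, 156, 155, 155, 153, 155, 155, 155, 155, 153, 154, 155, 156, 156, 155, 156, 153, 154, 154, 152, 153, 153, 153, 151, 154, 153, 152, 154]
120 [215, 216, 209, 177, 132, 109, 94, 94, 93, 78, 81, 89, 106, 114, 122, 118, 102, 98, 93, 89, 78, 65, 67, 69, 63, 61, 81, 110, 146, 215, 211, 210, 209, 208, 205, 207, 208, 206, 207, 206, 204, 205, 204, 205, 205, 204, 205, 205]
140 [205, 205, 205, 207, 207, 206, 206, 207, 206, 205, 205, 205, 203, 203, 203, 204, 204, 203, 204, 204, 205, 204, 204, 204, 204, 204, 203, 203, 203, 203, 202, 201, 201, 199, 199, 200, 198, 200, 199, 199, 201, 199, 200, 201, 201, 198, 199, 197]
160 [253, 253, 253, 253, 253, 253, 253, 252, 253, 253, 253, 253, 252, 252, 252, 252, 252, 255, 255, 207, 91, 122, 128, 127, 126, 126, 125, 122, 118, 169, 254, 255, 252, 252, 252, 252, 252, 253, 252, 252, 251, 251, 251, 251, 251, 250, 250, 250]
170 [252, 252, 252, 252, 252, 252, 252, 252, 253, 252, 252, 252, 252, 252, 252, 252, 252, 254, 255, 208, 75, 69, 113, 127, 125, 124, 124, 120, 112, 172, 255, 254, 252, 252, 251, 251, 251, 252, 252, 251, 251, 252, 251, 251, 250, 249, 249, 251]
180 [253, 252, 253, 254, 254, 255, 255, 255, 255, 156, 135, 141, 142, 139, 141, 142, 142, 143, 144, 123, 66, 59, 61, 61, 64, 64, 63, 59, 60, 86, 136, 141, 143, 143, 142, 139, 141, 146, 145, 144, 142, 142, 143, 140, 139, 137, 138, 138]
```

View pics/c4.png

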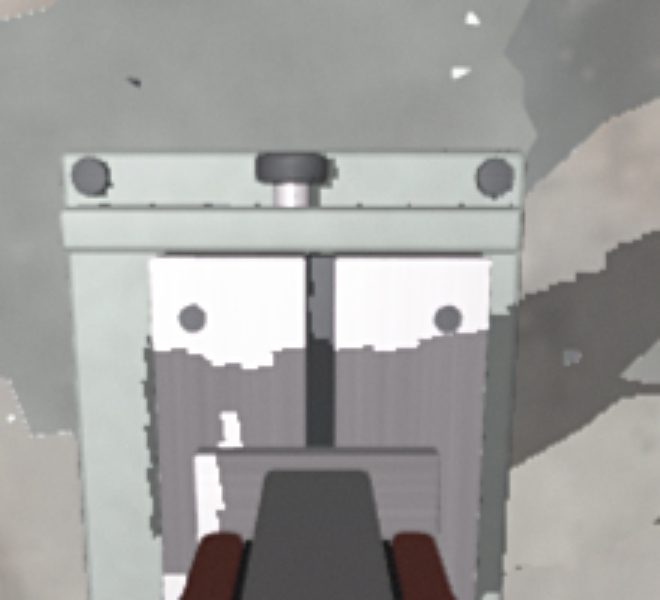

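Crop: the groove is centred at column 286.5 and the foot at 285.9, so the groove is about 0.6 mm to the tool's +y. I'll correct that and lower to just past land-contact height as a test.

```bash
python3 -m creep '[{"translation":[0,0.6,5],"angular":[0,0,0],"jaw":0.1},{"translation":[0,0.6,10],"angular":[0,0,0],"jaw":0.1},{"translation":[0,0.6,15],"angular":[0,0,0],"jaw":0.1},{"translation":[0,0.6,18],"angular":[0,0,0],"jaw":0.1},{"translation":[0,0.6,20],"angular":[0,0,0],"jaw":0.1},{"translation":[0,0.6,22],"angular":[0,0,0],"jaw":0.1},{"translation":[0,0.6,22],"angular":[0,0,0],"jaw":0.1},{"translation":[0,0.6,22],"angular":[0,0,0],"jaw":0.1}]'
```

```text
t: 8.9
ee_pos: [524.0, 149.8, 113.8]
orientation: [-3.134, 0.212, -0.0]
ft_force: [0.1, -0.3, -2.2]
width: 23.9
grasp_force: 30.0
```

Run:
```python
from h import *
a=[]
for _ in range(6):
    im=ctrl.get_image('wrist');o=ctrl.get_obs();a.append(np.r_[o['ee_pos'],o['ft_force'],o['moment']])
print(np.mean(a,0).round(2),np.std(a,0).round(2))
```

```text
[ 5.2397e+02  1.4978e+02  1.1379e+02 -3.0000e-02 -1.1000e-01 -2.8100e+00
  2.0000e-02  2.0000e-02  2.0000e-02] [0.03 0.01 0.02 0.53 0.33 0.33 0.03 0.04 0.03]
```

There is no contact 4.8 mm below land height, so the pin is in the groove. Lowering towards the foot's seat.

```bash
python3 -m creep '[{"translation":[0,0,2],"angular":[0,0,0],"jaw":0.1},{"translation":[0,0,4],"angular":[0,0,0],"jaw":0.1},{"translation":[0,0,6],"angular":[0,0,0],"jaw":0.1},{"translation":[0,0,8],"angular":[0,0,0],"jaw":0.1},{"translation":[0,0,10],"angular":[0,0,0],"jaw":0.1},{"translation":[0,0,12],"angular":[0,0,0],"jaw":0.1},{"translation":[0,0,13],"angular":[0,0,0],"jaw":0.1},{"translation":[0,0,13],"angular":[0,0,0],"jaw":0.1}]'
```

```text
t: 10.2
ee_pos: [523.9, 149.8, 100.7]
orientation: [-3.134, 0.212, -0.0]
ft_force: [-0.6, 0.2, 1.2]
width: 23.6
grasp_force: 30.0
```

```bash
python3 -m creep '[{"translation":[0,0,0.5],"angular":[0,0,0],"jaw":0.1},{"translation":[0,0,1],"angular":[0,0,0],"jaw":0.1},{"translation":[0,0,1.4],"angular":[0,0,0],"jaw":0.1},{"translation":[0,0,1.7],"angular":[0,0,0],"jaw":0.1},{"translation":[0,0,1.9],"angular":[0,0,0],"jaw":0.1},{"translation":[0,0,1.9],"angular":[0,0,0],"jaw":0.1},{"translation":[0,0,1.9],"angular":[0,0,0],"jaw":0.1},{"translation":[0,0,1.9],"angular":[0,0,0],"jaw":0.1}]'
```

```text
t: 11.2
ee_pos: [523.9, 149.8, 98.8]
orientation: [-3.134, 0.212, -0.0]
ft_force: [-0.3, -0.4, 1.2]
width: 24.4
grasp_force: 30.0
```

```bash
python3 -m creep '[{"translation":[0,0,0.1],"angular":[0,0,0],"jaw":0.1},{"translation":[0,0,0.2],"angular":[0,0,0],"jaw":0.1},{"translation":[0,0,0.3],"angular":[0,0,0],"jaw":0.1},{"translation":[0,0,0.3],"angular":[0,0,0],"jaw":0.1},{"translation":[0,0,0.4],"angular":[0,0,0],"jaw":0.1},{"translation":[0,0,0.4],"angular":[0,0,0],"jaw":0.1},{"translation":[0,0,0.4],"angular":[0,0,0],"jaw":0.1},{"translation":[0,0,0.4],"angular":[0,0,0],"jaw":0.1}]'
```

```text
t: 12.2
ee_pos: [523.9, 149.8, 98.6]
orientation: [-3.134, 0.212, -0.0]
ft_force: [-1.9, -0.6, 5.4]
width: 24.3
grasp_force: 30.0
```

```bash
python3 -m creep '[{"translation":[0,0,0.05],"angular":[0,0,0],"jaw":0.1},{"translation":[0,0,0.1],"angular":[0,0,0],"jaw":0.1},{"translation":[0,0,0.15],"angular":[0,0,0],"jaw":0.1},{"translation":[0,0,0.15],"angular":[0,0,0],"jaw":0.1},{"translation":[0,0,0.15],"angular":[0,0,0],"jaw":0.1},{"translation":[0,0,0.15],"angular":[0,0,0],"jaw":0.1},{"translation":[0,0,0.15],"angular":[0,0,0],"jaw":0.1},{"translation":[0,0,0.15],"angular":[0,0,0],"jaw":0.1}]'
python3 - <<'E'
from h import *
a=[]
for _ in range(5):
    im=ctrl.get_image('wrist');o=ctrl.get_obs();a.append(np.r_[o['ee_pos'],o['ft_force'],o['moment']])
print(np.mean(a,0).round(2))
E
```

```text
t: 13.2
ee_pos: [523.9, 149.8, 98.6]
orientation: [-3.134, 0.212, -0.0]
ft_force: [-1.3, -1.0, 6.1]
width: 23.9
grasp_force: 30.0
[ 5.2394e+02  1.4977e+02  9.8570e+01 -2.0300e+00 -8.1000e-01  6.0700e+00
 -1.4000e-01  4.7000e-01  0.0000e+00]
```

```bash
python3 -m creep '[{"translation":[0,0,0.1],"angular":[0,0,0],"jaw":0.1},{"translation":[0,0,0.2],"angular":[0,0,0],"jaw":0.1},{"translation":[0,0,0.3],"angular":[0,0,0],"jaw":0.1},{"translation":[0,0,0.3],"angular":[0,0,0],"jaw":0.1},{"translation":[0,0,0.4],"angular":[0,0,0],"jaw":0.1},{"translation":[0,0,0.4],"angular":[0,0,0],"jaw":0.1},{"translation":[0,0,0.4],"angular":[0,0,0],"jaw":0.1},{"translation":[0,0,0.4],"angular":[0,0,0],"jaw":0.1}]'
python3 - <<'E'
from h import *
a=[]
for _ in range(4):
    im=ctrl.get_image('wrist');o=ctrl.get_obs();a.append(np.r_[o['ee_pos'],o['ft_force'],o['moment']])
print(np.mean(a,0).round(2))
E
```

```text
t: 14.45
ee_pos: [524.0, 149.8, 98.6]
orientation: [-3.134, 0.212, -0.0]
ft_force: [-3.8, -0.5, 9.7]
width: 23.6
grasp_force: 30.0
[ 5.2398e+02  1.4977e+02  9.8570e+01 -3.4000e+00 -1.2300e+00  1.0570e+01
 -2.0000e-01  7.3000e-01 -3.0000e-02]
```

Force is about 13 N on the rail. z stopped at 98.57, against 98.6 predicted for a flat seat. Holding for a second.

```bash
python3 -m creep '[{"translation":[0,0,0.1],"angular":[0,0,0],"jaw":0.1},{"translation":[0,0,0.1],"angular":[0,0,0],"jaw":0.1},{"translation":[0,0,0.1],"angular":[0,0,0],"jaw":0.1},{"translation":[0,0,0.1],"angular":[0,0,0],"jaw":0.1},{"translation":[0,0,0.1],"angular":[0,0,0],"jaw":0.1},{"translation":[0,0,0.1],"angular":[0,0,0],"jaw":0.1},{"translation":[0,0,0.1],"angular":[0,0,0],"jaw":0.1},{"translation":[0,0,0.1],"angular":[0,0,0],"jaw":0.1}]'
python3 - <<'E'
from h import *
i=ctrl.camera_info('wrist');im=snap('wrist');o=ctrl.get_obs();print(o['ft_force'],o['moment'])
cv2.imwrite('pics/c5.png',cv2.resize(im[100:300,180:400,::-1],None,fx=3,fy=3))
E
```

```text
t: 15.65
ee_pos: [524.0, 149.8, 98.6]
orientation: [-3.134, 0.212, -0.0]
ft_force: [-4.2, -0.9, 11.0]
width: 23.9
grasp_force: 30.0
[-3.01734064 -0.92214172 11.694371  ] [-0.18672427  0.76296525 -0.05969161]
```

View pics/c5.png

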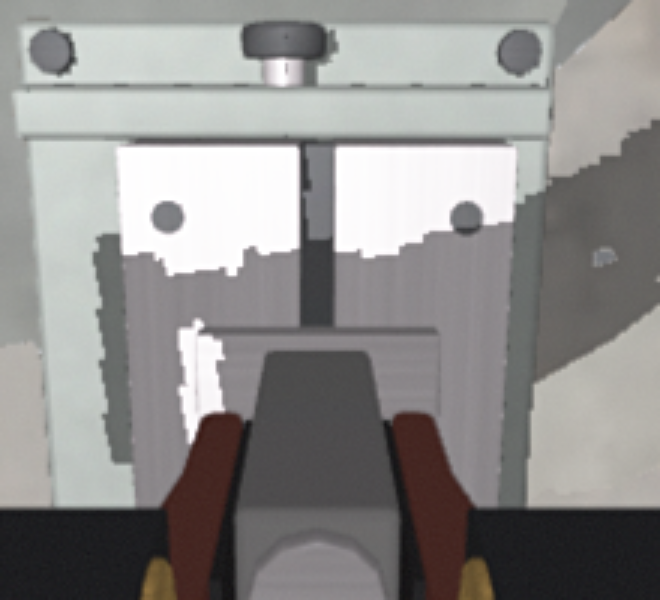

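The foot sits flat across the groove and about 14 N was held for well over a second. I'll lift straight up and go back to the stand.

```bash
python3 -m creep '[{"translation":[0,0,-5],"angular":[0,0,0],"jaw":0.1},{"translation":[0,0,-20],"angular":[0,0,0],"jaw":0.1},{"translation":[0,0,-45],"angular":[0,0,0],"jaw":0.1},{"translation":[0,0,-75],"angular":[0,0,0],"jaw":0.1},{"translation":[5,22,-90],"angular":[0,0,0],"jaw":0.1},{"translation":[15,65,-90],"angular":[0,0,-0.04],"jaw":0.1},{"translation":[26,112,-90],"angular":[0,0,-0.08],"jaw":0.1},{"translation":[38,162,-90],"angular":[0,0,-0.135],"jaw":0.1}]'
python3 - <<'E'
from h import *
im=snap('wrist');o=ctrl.get_obs();print(o['ee_pos'],o['orientation'])
E
```

```text
t: 16.7
ee_pos: [539.6, -17.1, 188.3]
orientation: [-3.142, -0.003, -0.0]
ft_force: [2.0, -0.2, -2.3]
width: 23.6
grasp_force: 30.0
[540.2753239  -22.21428921 188.35651326] [3.13879269e+00 4.19000971e-03 1.69681781e-03]
```

```bash
python3 -m creep '[{"translation":[3,40,0],"angular":[0,0,0],"jaw":0.1},{"translation":[8,90,0],"angular":[0,0,0],"jaw":0.1},{"translation":[12,135,0],"angular":[0,0,-0.01],"jaw":0.1},{"translation":[15,165,0],"angular":[0,0,-0.02],"jaw":0.1},{"translation":[16.4,179,0],"angular":[0,0,-0.025],"jaw":0.1},{"translation":[16.4,179,0],"angular":[0,0,-0.025],"jaw":0.1},{"translation":[16.4,179,0],"angular":[0,0,-0.025],"jaw":0.1},{"translation":[16.4,179,0],"angular":[0,0,-0.025],"jaw":0.1}]'
python3 - <<'E'
from h import *
for _ in range(3): im=snap('wrist');o=ctrl.get_obs();print(o['ee_pos'],o['orientation'],o['ft_force'])
E
```

```text
t: 17.75
ee_pos: [556.0, -193.7, 187.7]
orientation: [-3.141, -0.041, 0.0]
ft_force: [0.3, 0.3, -1.5]
width: 23.8
grasp_force: 30.0
[ 556.06622602 -193.87409333  187.76003795] [-3.14116728e+00 -4.08871530e-02  2.71327673e-04] [ 0.68666037  0.69200519 -2.51487576]
[ 556.08994536 -194.01369611  187.78979005] [-3.14120577e+00 -4.06125500e-02  1.36555207e-04] [ 0.25572797 -0.68110033 -3.77686151]
[ 556.1234874  -194.18454173  187.78314426] [-3.14125047e+00 -4.03443020e-02  6.02681174e-05] [ 0.28951485  0.49833827 -2.47056318]
```

```bash
python3 -m creep '[{"translation":[0,0,20],"angular":[0,0,0],"jaw":0.1},{"translation":[0,0,45],"angular":[0,0,0],"jaw":0.1},{"translation":[0,0,65],"angular":[0,0,0],"jaw":0.1},{"translation":[0,0,80],"angular":[0,0,0],"jaw":0.1},{"translation":[0,0,90],"angular":[0,0,0],"jaw":0.1},{"translation":[0,0,94],"angular":[0,0,0],"jaw":0.1},{"translation":[0,0,94],"angular":[0,0,0],"jaw":0.1},{"translation":[0,0,94],"angular":[0,0,0],"jaw":0.1}]'
```

```text
t: 18.9
ee_pos: [556.5, -195.1, 94.3]
orientation: [3.141, 0.039, 0.002]
ft_force: [-0.7, 0.7, -2.5]
width: 23.8
grasp_force: 30.0
```

```bash
python3 -m creep '[{"translation":[0,0,2],"angular":[0,0,0],"jaw":0.1},{"translation":[0,0,4],"angular":[0,0,0],"jaw":0.1},{"translation":[0,0,5.5],"angular":[0,0,0],"jaw":0.1},{"translation":[0,0,6.5],"angular":[0,0,0],"jaw":0.1},{"translation":[0,0,7.2],"angular":[0,0,0],"jaw":0.1},{"translation":[0,0,7.5],"angular":[0,0,0],"jaw":0.1},{"translation":[0,0,7.5],"angular":[0,0,0],"jaw":0.1},{"translation":[0,0,7.5],"angular":[0,0,0],"jaw":0.1}]'
```

```text
t: 19.9
ee_pos: [556.1, -194.9, 86.6]
orientation: [3.141, 0.039, 0.0]
ft_force: [-3.1, 0.6, 4.9]
width: 23.8
grasp_force: 30.0
```

Seated at z=86.6, the height of the original grasp. Releasing gently, then retreating.

```bash
python3 -m creep '[{"translation":[0,0,-0.2],"angular":[0,0,0],"jaw":0.4},{"translation":[0,0,-0.2],"angular":[0,0,0],"jaw":0.6},{"translation":[0,0,-0.2],"angular":[0,0,0],"jaw":0.8},{"translation":[0,0,-0.2],"angular":[0,0,0],"jaw":1},{"translation":[0,0,-0.2],"angular":[0,0,0],"jaw":1},{"translation":[0,0,-0.2],"angular":[0,0,0],"jaw":1},{"translation":[0,0,-0.2],"angular":[0,0,0],"jaw":1},{"translation":[0,0,-0.2],"angular":[0,0,0],"jaw":1}]'
python3 -m creep '[{"translation":[0,0,-20],"angular":[0,0,0],"jaw":1},{"translation":[0,0,-50],"angular":[0,0,0],"jaw":1},{"translation":[0,0,-85],"angular":[0,0,0],"jaw":1},{"translation":[0,0,-110],"angular":[0,0,0],"jaw":1},{"translation":[-30,0,-120],"angular":[0,0,0],"jaw":1},{"translation":[-75,0,-120],"angular":[0,0,0],"jaw":1},{"translation":[-120,0,-120],"angular":[0,0,0],"jaw":1},{"translation":[-120,0,-120],"angular":[0,0,0],"jaw":1}]'
python3 - <<'E'
from h import *
im=snap('wrist');im=snap('wrist');o=ctrl.get_obs();print(o['ee_pos'],o['ft_force'],o['width'])
cv2.imwrite('pics/c6.png',cv2.resize(im[0:200,150:400,::-1],None,fx=3,fy=3))
E
```

```text
t: 20.9
ee_pos: [556.1, -194.9, 86.4]
orientation: [3.141, 0.039, 0.0]
ft_force: [0.5, 0.2, -0.0]
width: 88.1
grasp_force: 0.0
t: 21.9
ee_pos: [433.3, -197.4, 206.3]
orientation: [-3.141, -0.037, 0.003]
ft_force: [-0.5, -0.1, -0.1]
width: 87.5
grasp_force: 0.0
[ 436.67292024 -198.18917853  206.92965378] [ 0.88077376 -0.26315586 -0.17252705] 87.71917400296516
```

View pics/c6.png

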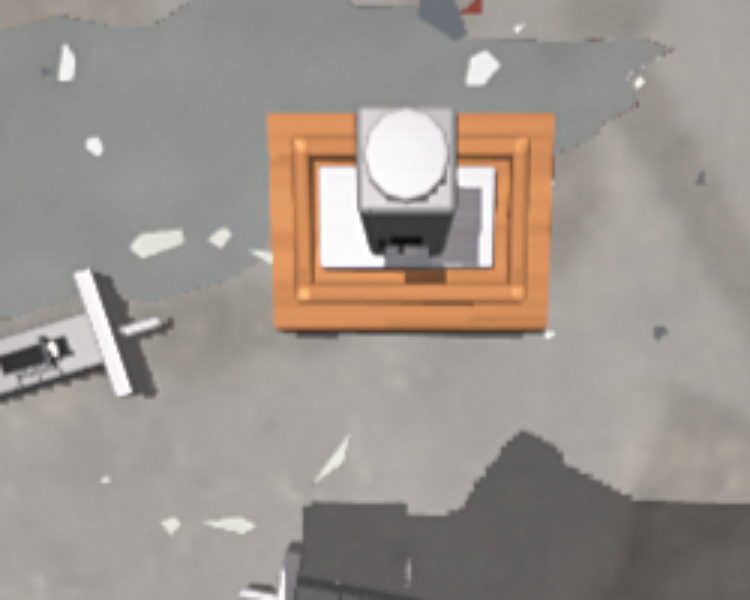

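The gauge stands upright in the middle of its stand, foot inside the rim, with nothing touching it. Handing in.

```bash
python3 -c "
from workcell import ctrl
print(ctrl.close_job())"
```

```text
the job is handed in; nothing more can be done
None
```

I handed the job in at about 22 s: the gauge was pressed flat over the rail's groove at about 14 N for over a second, then set back upright in its stand and released; I did not read the pointer itself, but the pin was in the groove and never on solid metal.

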